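# Unload the blue test tiles from the drying rack into the firing carrier

## Robot

A 6-joint arm with a two-finger parallel gripper is mounted at the origin on a cart in front of the work surface, level with it; the furniture and walls round the work are solid. World frame = base frame: x ahead of the robot, y to its left, z up, the work surface at z = 0. Lengths are in m, angles in rad, forces in N, time in s.
With the tool pointing down it reaches from about 0.35 to 0.775 m from the base axis. Payload 5.5 kg.
Tool frame: the origin (TCP) lies between the finger pads; the fingertips stand 19 mm ahead of it and the grasp point (between the pads) is the TCP; z points along the fingers, y is the line along which they close (so a half turn about z gives the same grasp; the last joint's range is limited). The gripper opens to 85 mm and grips with 20 to 120 N. Pads are 22 mm wide; open, the fingers measure 114 mm over their backs; the gripper's body (76 mm by 85 mm) begins 54 mm behind the grasp point. The pads swing forward as they close: fully open they stand 13 mm farther back than shut.
Start: joints at [1.157, 0.313, 0.046, 1.304, 0, 1.431], TCP at [0.155, 0.554, 0.25] pointing down, gripper open.
Joint ranges: [-2.76, 2.76], [-0.86, 1.69], [-1.03, 1.26], [-2.2, 2.34], [-1.47, 1.5], [-3.14, 3.14]. Speed limits (rad/s): [2.57, 2.57, 3.14, 3.14, 3.14, 3.14].

## Interface

Orientations are given as a unit quaternion [w, x, y, z].
In Python, from workcell import env gives the robot as it stands.
- The arm moves only by the shell command python3 -m pendant 'ROWS' [FORCE]. ROWS is JSON, a list of rows, each an object with "travel": the shift along the tool's x, y, z scaled (see below), a list of three; "rot": the turn, a rotation vector about the tool's x, y, z scaled (see below), a list of three; "fingers": the opening, from -1 (shut) to 1 (fully open). In form: [{"travel": [dx, dy, dz], "rot": [wx, wy, wz], "fingers": fingers}, ...]. A call has 1 to 10 rows; each row is the pose to reach, as a shift and turn from the pose commanded when the call began, along the tool's axes at that moment; what a row does not reach only later rows make up. The controller multiplies each number of a shift by 0.12 m and each number of a turn by 60 degrees. A row lasts 1/10 s, in which the tool goes at most 50 mm and 8.59 degrees, less where a joint would pass 70% of its speed; a pose out of reach is approached as far as the arm can. A call with a number of a shift or a turn outside -1 to 1 is refused whole. A call with a gripper value outside its range is refused whole. The fingers move at their own pace and stop on an object; FORCE is the grip in N (left out, the last holds). Time passes only in rows, so rows that repeat a pose let the fingers close. It gives the time, the measured TCP pose, the force, the opening and the grip force at its end, in the units of the state.
- env.get_state(): the state, without advancing time (a new reading comes with each control period).
- env.read_camera(name): name is "scene" or "side" or "wrist"; returns (picture, depth): 400x640x3 uint8, blue, green, red; 400x640 float32, m along the optical axis (not along the pixel's ray), 0 where there is no reading.
- env.camera_model(name): a dict with "fovy" (degrees; the focal length in pixels is half the picture's height over the tangent of half this angle, whatever the lens; pixels are square), "cx", "cy" (the principal point, pixels), "rvec" (rotation vector, rad) and "tvec" (3), from world to camera coordinates, as OpenCV has them; the wrist camera has in their place "T_tool_cam" (4x4, takes a point from camera to tool coordinates, whose origin is the TCP and whose axes are the flange's). Camera axes: x right, y down, z forward; pixel columns grow to the right and rows downward; lengths in m; the calibration is good to about 2 mm. The wrist camera is an equidistant fisheye: a pixel r from the principal point sees the ray r / f radians off the axis. A picture is of the moment at which its call begins: read the wrist's pose just before it. camera_model takes no time and is no camera call.
- env.hand_in(): hands the job in; it is judged then, once.
Trained networks look in the newest picture that a camera, given by its name, has taken for a name from the list of things; names that differ only in an ending like _2 or _b are one class to them, and where a whole thing is asked for, a point or a joint stands for the part that bears it (a point fixed in the world has none). Each returns a list of dicts, best first, with "conf" (0 to 1); they miss things now and then, are a little off and sometimes report something else, mostly with a low value. They report only what shows in the picture. A call takes as long as a camera call. They do not tell look-alikes from the thing itself.
- env.outline_of(camera, target): "mask" (400x640 bool, what is visible of it) and "xy" ([column, row] in pixels, amid what is visible of it).
The state is a dict: "clock": time; "joint_pos": joint angles; "qvel": joint speeds; "tau": joint torques, N m; "tcp_pos": TCP position; "orientation": TCP orientation; "wrist_force": force on the tool from outside, world axes, zero at the start; "ft_torque": the same for the moment, N m; "finger_gap": finger opening in m; "grip_force": force on a finger pad.
Only numpy, scipy, OpenCV 4.12 (cv2) and the standard library are available. Lean on these libraries where they do the work, as an engineer would, in place of code of your own. Each camera call takes 0.05 s, during which the arm holds its last target. There are 200 camera calls.

## Task

Slide the two blue-glazed test tiles out of the slotted wooden drying rack, one at a time and drawing each straight up without tipping it in its slot, and stand one in each of the two wells of the off-white firing carrier, lowering it to the well's floor before letting go rather than dropping it. Leave the two white tiles standing in the rack as they are.

Things in the scene. Friction and masses are not known exactly. Their poses are not given: they have to be found in the camera images.
- rack: fixed wooden drying rack, 106 mm (x) x 272 mm (y), board 12 mm thick, with two combs of light wood along y, tops at z = 54 mm, whose grooves hold the side edges of the tiles. Four slots across x at y = -97.5, -32.5, 32.5, 97.5 mm, each 11 mm wide (y) and 42 mm deep; the space between the combs is 47 mm wide (x) and open. Origin at the centre of the underside
- rack_top (a point): centre of the rack at the height of the tops of its combs, 54 mm above its underside, axes as the rack's
- carrier: fixed off-white plaster-like firing carrier, block 104 mm (x) x 136 mm (y; 166 mm over its two lifting lugs) x 48 mm high, with two rectangular wells, long side along x, centred at y = +35 and -35 mm. Origin at the centre of the underside
- well_a (a point): centre of the floor of the +y well of the carrier, 36 mm below the carrier's top; the well is 76 mm (x) x 20 mm (y) with a 3 mm chamfered mouth, axes as the carrier's
- well_b (a point): centre of the floor of the -y well of the carrier, 36 mm below the carrier's top; the well is 76 mm (x) x 20 mm (y) with a 3 mm chamfered mouth, axes as the carrier's
- blue_1: blue-glazed test tile, a flat upright plate 64 mm wide (own x) x 8 mm thick (own y) x 90 mm tall (own z), bare terracotta along its lowest 24 mm and deep blue glaze above, about 90 g. Origin at the centre of its bottom edge, z up the tile. Starts upright in a slot of the rack, in any of the four; its top 48 mm stand above the rack's combs. Grasp it across its 8 mm thickness by the upper part.
- blue_2: blue-glazed test tile, a flat upright plate 64 mm wide (own x) x 8 mm thick (own y) x 90 mm tall (own z), bare terracotta along its lowest 24 mm and deep blue glaze above, about 90 g. Origin at the centre of its bottom edge, z up the tile. Starts upright in a slot of the rack, in any of the four; its top 48 mm stand above the rack's combs. Grasp it across its 8 mm thickness by the upper part.
- white_1: white-glazed test tile, a flat upright plate 64 mm wide (own x) x 8 mm thick (own y) x 90 mm tall (own z), bare terracotta along its lowest 24 mm and white glaze above, about 90 g. Origin at the centre of its bottom edge, z up the tile. Starts upright in a slot of the rack, in any of the four; its top 48 mm stand above the rack's combs. Grasp it across its 8 mm thickness by the upper part.
- white_2: white-glazed test tile, a flat upright plate 64 mm wide (own x) x 8 mm thick (own y) x 90 mm tall (own z), bare terracotta along its lowest 24 mm and white glaze above, about 90 g. Origin at the centre of its bottom edge, z up the tile. Starts upright in a slot of the rack, in any of the four; its top 48 mm stand above the rack's combs. Grasp it across its 8 mm thickness by the upper part.
Things that resemble listed ones, but are neither listed nor needed, are in the scene too. Leave any green or turquoise look-alike of the blue_1 alone.

How it is judged:
By the outcome, as a careful person would: the job done as asked, in the order asked, and still so for the second after the job is handed in, with the robot touching nothing.
It also fails if it takes over 58 s, if anything falls off the work surface, if the arm or the gripper's body presses on something with over 40 N, if the wrist force passes 120 N, or if a joint passes its speed limit or range.

## Working session

There is one attempt and no reset: what is moved stays moved. The work goes in short steps, Python scripts to look and compute and a shell command to move; the robot and the scene stay as the last step left them, time stands still between calls to the robot, and variables do not carry over. Pictures are saved under pics/ and viewed, at most 10 in all, crops included, and the job is handed in when it is done.

```bash
mkdir -p pics; ls; python3 - <<'E'
from workcell import env
import cv2,numpy as np
s=env.get_state();print({k:np.round(v,3).tolist() for k,v in s.items()})
a,da=env.read_camera("scene");b,db=env.read_camera("side")
np.savez("v0.npz",a=a,da=da,b=b,db=db)
cv2.imwrite("pics/scene.png",a);cv2.imwrite("pics/side.png",b)
for n in("scene","side","wrist"):print(n,env.camera_model(n))
E
```

```text
pics
{'clock': 0.0, 'joint_pos': [1.157, 0.314, 0.045, 1.304, 0.0, 1.431], 'qvel': [0.0, -0.001, 0.0, -0.002, -0.001, 0.002], 'tau': [-0.001, -48.062, 29.853, 0.02, -0.0, -0.0], 'tcp_pos': [0.155, 0.553, 0.249], 'orientation': [-0.0, 0.136, 0.991, -0.001], 'wrist_force': [-0.308, 1.115, -0.486], 'ft_torque': [-0.018, -0.022, -0.027], 'grip_force': 0.0, 'finger_gap': 0.086}
scene {'fovy': 54.023939516315956, 'cx': 316.8052233761894, 'cy': 204.43651709187833, 'rvec': array([ 0.57430102, -2.48245584,  1.41220291]), 'tvec': array([0.54565771, 0.19607956, 0.75978827])}
side {'fovy': 48.10717384865396, 'cx': 323.5555960153634, 'cy': 194.67481464560538, 'rvec': array([ 2.27056855, -0.0856437 ,  0.04461723]), 'tvec': array([-0.59297812,  0.09891258,  1.01351217])}
wrist {'fovy': 65.70646984690485, 'cx': 324.9212649177516, 'cy': 200.0811570049252, 'T_tool_cam': array([[-2.28641432e-04, -9.65320418e-01, -2.61067879e-01,
         6.58343451e-02],
       [ 9.99999934e-01, -1.46569614e-04, -3.33839520e-04,
        -1.70735666e-03],
       [ 2.83997487e-04, -2.61067938e-01,  9.65320388e-01,
        -1.23379551e-01],
       [ 0.00000000e+00,  0.00000000e+00,  0.00000000e+00,
         1.00000000e+00]])}
```

View pics/scene.png

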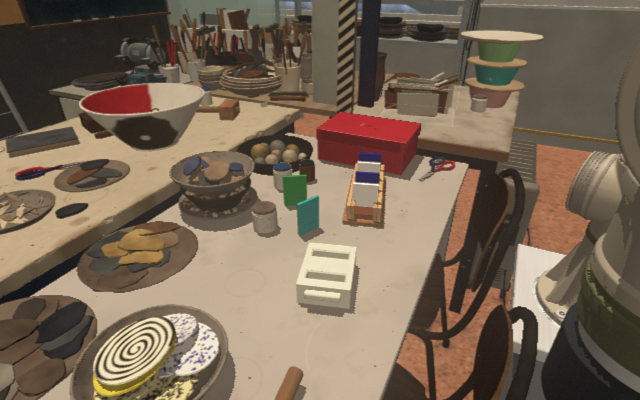

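View pics/side.png

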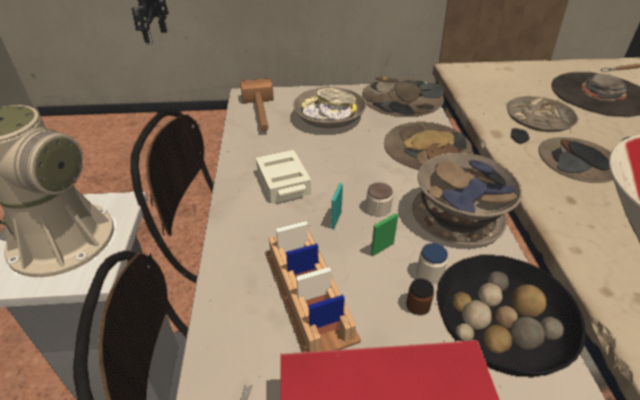

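Side picture: the rack runs from about (285,240) to (330,340). Its tiles are white (292,236), blue (302,258), white (313,283) and blue (325,311). The carrier is at (283,176). The green plate (384,233) and turquoise plate (337,205) stand free on the table and are not wanted. The two blue tiles in the rack fit the description.

```bash
cat > h.py <<'E'
import numpy as np,cv2
from workcell import env
def cloud(name,depth,mask,m=None):
    m=m or env.camera_model(name);f=200/np.tan(np.radians(m["fovy"]/2))
    v,u=np.nonzero(mask&(depth>0));z=depth[v,u]
    P=np.c_[(u-m["cx"])/f*z,(v-m["cy"])/f*z,z]
    R=cv2.Rodrigues(m["rvec"])[0]
    return (P-m["tvec"])@R
E
python3 - <<'E'
from h import *
o={}
im={}
for n in("scene","side"):
    im[n],d=env.read_camera(n)
    for t in("blue_1","white_1","rack","carrier"):
        for i,r in enumerate(env.outline_of(n,t)):
            if r["conf"]<.2: continue
            m=cv2.erode(r["mask"].astype(np.uint8),np.ones((3,3)))>0
            P=cloud(n,d,m)
            if len(P)<5: continue
            print(n,t,round(r["conf"],2),np.round(r["xy"]),len(P),"med",np.round(np.median(P,0),3),"p2",np.round(np.percentile(P,2,0),3),"p98",np.round(np.percentile(P,98,0),3),"bgr",np.median(im[n][m],0))
            o[f"{n}_{t}_{i}"]=P
            o[f"m_{n}_{t}_{i}"]=r["mask"]
    o["im_"+n]=im[n];o["d_"+n]=d
np.savez("c.npz",**o)
c=cv2.resize(im["side"][140:360,230:410],None,fx=3.2,fy=2.7)
cv2.imwrite("pics/crop.png",cv2.resize(im["side"][145:355,240:410],None,fx=2.8,fy=2.8,interpolation=2))
E
```

```text
scene blue_1 0.75 [295. 191.] 579 med [ 0.717 -0.079  0.049] p2 [ 0.692 -0.096  0.005] p98 [ 0.74  -0.064  0.088] bgr [52. 93. 56.]
scene blue_1 0.66 [305. 214.] 594 med [0.624 0.021 0.05 ] p2 [ 0.611 -0.008  0.006] p98 [0.637 0.047 0.088] bgr [85. 96. 59.]
scene blue_1 0.59 [370. 158.] 134 med [ 0.576 -0.285  0.09 ] p2 [ 0.549 -0.294  0.079] p98 [ 0.601 -0.275  0.1  ] bgr [77. 41. 48.]
scene blue_1 0.51 [366. 177.] 221 med [ 0.54  -0.159  0.088] p2 [ 0.512 -0.167  0.073] p98 [ 0.565 -0.151  0.101] bgr [79. 46. 51.]
scene white_1 0.95 [366. 197.] 566 med [ 0.52  -0.097  0.063] p2 [ 0.495 -0.105  0.018] p98 [ 0.547 -0.089  0.097] bgr [129. 148. 164.]
scene white_1 0.64 [366. 164.] 175 med [ 0.557 -0.222  0.089] p2 [ 0.53  -0.231  0.076] p98 [ 0.585 -0.213  0.101] bgr [128. 147. 163.]
scene rack 0.84 [372. 210.] 796 med [ 0.514 -0.081  0.02 ] p2 [ 0.471 -0.303  0.006] p98 [ 0.579 -0.055  0.054] bgr [ 70. 100. 132.]
scene carrier 0.8 [325. 273.] 3053 med [0.493 0.194 0.046] p2 [0.437 0.105 0.005] p98 [0.552 0.25  0.049] bgr [185. 223. 232.]
side blue_1 0.97 [382. 234.] 591 med [ 0.715 -0.093  0.053] p2 [ 0.691 -0.107  0.009] p98 [ 0.741 -0.076  0.091] bgr [ 56. 100.  51.]
side blue_1 0.95 [326. 310.] 917 med [ 0.578 -0.294  0.072] p2 [ 0.548 -0.302  0.018] p98 [ 0.604 -0.285  0.103] bgr [83. 35. 26.]
side blue_1 0.95 [335. 205.] 222 med [ 0.623 -0.004  0.062] p2 [ 0.612 -0.018  0.017] p98 [0.637 0.031 0.092] bgr [89. 99. 46.]
side white_1 0.8 [292. 236.] 586 med [ 0.521 -0.107  0.077] p2 [ 0.494 -0.116  0.045] p98 [ 0.549 -0.099  0.103] bgr [144. 165. 181.]
side rack 0.94 [307. 312.] 2907 med [ 0.536 -0.273  0.04 ] p2 [ 0.475 -0.331  0.01 ] p98 [ 0.625 -0.097  0.056] bgr [ 78. 114. 159.]
```

View pics/crop.png

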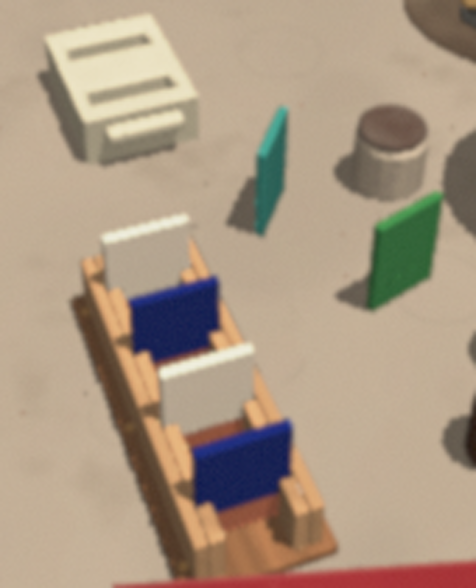

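Confirmed: only the two deep-blue tiles in the rack, crop (175,318) and (243,468), are wanted. The turquoise (270,170) and green (405,250) plates are decoys. Next I fit the poses.

```bash
cat >> h.py <<'E'
from scipy.spatial.transform import Rotation as Rot
def go(x,y,z,yaw_deg):
    """tool down, tool-y axis at yaw (deg); prints shift/rot in pendant units"""
    s=env.get_state();q=s["orientation"];R=Rot.from_quat([*q[1:],q[0]])
    a=np.radians(yaw_deg);Y=np.array([np.cos(a),np.sin(a),0]);Z=np.array([0,0,-1.])
    T=Rot.from_matrix(np.c_[np.cross(Y,Z),Y,Z])
    d=R.inv().apply(np.array([x,y,z])-s["tcp_pos"])/.12
    w=np.degrees((R.inv()*T).as_rotvec())/60
    print("t",round(s["clock"],2),"tcp",np.round(s["tcp_pos"],4),"travel",np.round(d,3),"rot",np.round(w,4),"gap",round(s["finger_gap"],4))
E
python3 - <<'E'
from h import *
c=np.load("c.npz")
# tiles: faces by colour
for n in("scene","side"):
    im=c["im_"+n].astype(int);d=c["d_"+n]
    P=None
    H,W=d.shape;M=np.ones((H,W),bool)&(d>0)
    P=np.full((H,W,3),np.nan);P[M]=cloud(n,d,M)
    inr=(P[...,2]>.056)&(P[...,2]<.12)&(P[...,0]>.47)&(P[...,0]<.63)&(P[...,1]>-.33)&(P[...,1]<-.08)
    k,l,st,_=cv2.connectedComponentsWithStats(cv2.erode(inr.astype(np.uint8),np.ones((1,1))))
    for (cx,cy) in [(.5205,-.102),(.5395,-.1645),(.5585,-.2265),(.5775,-.2895)]:
        Q=P[inr&(np.abs((P[...,0]-cx)*-.29+(P[...,1]-cy)*.957)<.02)]
        top=Q[Q[:,2]>np.percentile(Q[:,2],97)-.003]
        f=cv2.fitLine(Q[:,:2].astype(np.float32),cv2.DIST_HUBER,0,.01,.01).ravel()
        e=(Q[:,:2]@f[:2]);lo,hi=np.percentile(e,[1,99])
        mid=f[2:]+f[:2]*((lo+hi)/2-f[2:]@f[:2])
        print(n,len(Q),"mid",np.round(mid,4),"yaw",np.round(np.degrees(np.arctan(f[1]/f[0])),1),"w",round(hi-lo,4),"ztop",np.round(np.percentile(Q[:,2],[50,97,100]),4))
    B=(P[...,0]>.40)&(P[...,0]<.60)&(P[...,1]>.06)&(P[...,1]<.30)&(P[...,2]>.04)&(P[...,2]<.06)
    Q=P[B];r=cv2.minAreaRect((Q[:,:2]*1000).astype(np.float32));print(n,"carrier top",r,"z",np.round(np.median(Q[:,2]),4))
    # wells: low points inside block
    ctr=np.array(r[0])/1000
    Wl=(np.hypot(P[...,0]-ctr[0],P[...,1]-ctr[1])<.065)&(P[...,2]<.040)&(P[...,2]>.005)&(cv2.morphologyEx(B.astype(np.uint8),cv2.MORPH_CLOSE,np.ones((15,15)))>0)
    k,l,st,ce=cv2.connectedComponentsWithStats(Wl.astype(np.uint8))
    for i in range(1,k):
        if st[i,4]>15:
            q=P[l==i];print(" well px",ce[i],st[i,4],np.round(q.mean(0),4),np.round(np.percentile(q[:,2],3),4))
E
```

```text
scene 433 mid [ 0.5204 -0.0971] yaw 16.4 w 0.0631 ztop [0.0807 0.1013 0.1031]
scene 272 mid [ 0.5386 -0.1595] yaw 16.1 w 0.0621 ztop [0.0883 0.1013 0.1028]
scene 233 mid [ 0.5571 -0.2218] yaw 17.5 w 0.0622 ztop [0.0889 0.1017 0.1029]
scene 202 mid [ 0.5752 -0.2845] yaw 16.8 w 0.062 ztop [0.0897 0.1016 0.1023]
scene carrier top ((499.7032470703125, 173.03656005859375), (104.2593002319336, 151.56919860839844), 16.600086212158203) z 0.0468
 well px [330.13986014 255.34265734] 143 [0.515  0.1243 0.0343] 0.0288
 well px [324.85427136 277.18090452] 199 [0.4959 0.1916 0.0333] 0.0265
 well px [322.125   290.21875] 32 [0.4823 0.2325 0.0383] 0.0368
side 604 mid [ 0.5209 -0.1071] yaw 15.7 w 0.067 ztop [0.083  0.1034 0.1049]
side 644 mid [ 0.5407 -0.1691] yaw 16.1 w 0.0647 ztop [0.0838 0.1035 0.1051]
side 690 mid [ 0.5569 -0.232 ] yaw 16.0 w 0.0686 ztop [0.0844 0.1035 0.105 ]
side 732 mid [ 0.5759 -0.2945] yaw 16.3 w 0.066 ztop [0.0856 0.1035 0.1054]
side carrier top ((502.3659362792969, 162.7789764404297), (105.71641540527344, 166.5825653076172), 16.51584243774414) z 0.0478
 well px [278.55405405 161.82432432] 74 [0.492  0.2098 0.0359] 0.031
 well px [285.65909091 177.60227273] 88 [0.5098 0.1422 0.0348] 0.0296
```

```bash
python3 - <<'E'
from h import *
c=np.load("c.npz")
for n in("scene","side"):
    im=c["im_"+n];d=c["d_"+n];m=env.camera_model(n);f=200/np.tan(np.radians(m["fovy"]/2));R=cv2.Rodrigues(m["rvec"])[0]
    M=d>0;P=np.full((*d.shape,3),np.nan);P[M]=cloud(n,d,M)
    B=((P[...,0]>.40)&(P[...,0]<.60)&(P[...,1]>.06)&(P[...,1]<.30)&(P[...,2]>.0445)&(P[...,2]<.06)).astype(np.uint8)
    cs,h=cv2.findContours(B,cv2.RETR_CCOMP,cv2.CHAIN_APPROX_NONE)
    C=-R.T@m["tvec"]
    for i,k in enumerate(cs):
        if h[0,i,3]>=0 and cv2.contourArea(k)>60:
            u=k[:,0].astype(float);r=np.c_[(u[:,0]-m["cx"])/f,(u[:,1]-m["cy"])/f,np.ones(len(u))]@R
            X=C+r*((.0475-C[2])/r[:,2])[:,None]
            print(n,cv2.minAreaRect((X[:,:2]*1000).astype(np.float32)))
go(.5397,-.1643,.25,106.4)
E
```

```text
scene ((489.807861328125, 203.21087646484375), (82.21833038330078, 29.44578742980957), 20.0944881439209)
scene ((511.5094909667969, 135.4706573486328), (83.20499420166016, 30.187957763671875), 16.806612014770508)
side ((510.94122314453125, 129.68609619140625), (81.46941375732422, 26.605316162109375), 16.331314086914062)
side ((490.9320983886719, 197.50498962402344), (79.69959259033203, 29.396305084228516), 19.359500885009766)
t 0.6 tcp [0.1555 0.5536 0.2503] travel [-4.700e+00 -4.894e+00  3.000e-03] rot [ 1.000e-04  0.000e+00 -5.348e-01] gap 0.0854
```

```bash

python3 -m pendant '[{"travel":[-0.25,-0.25,0],"rot":[0,0,0],"fingers":0},{"travel":[-0.5,-0.5,0],"rot":[0,0,0],"fingers":0},{"travel":[-0.75,-0.75,0],"rot":[0,0,0],"fingers":0},{"travel":[-1,-1,0],"rot":[0,0,0],"fingers":0}]'
python3 -m pendant '[{"travel":[-0.25,-0.25,0],"rot":[0,0,0],"fingers":0},{"travel":[-0.5,-0.5,0],"rot":[0,0,0],"fingers":0},{"travel":[-0.75,-0.75,0],"rot":[0,0,0],"fingers":0},{"travel":[-1,-1,0],"rot":[0,0,0],"fingers":0}]'
python3 -c "
from h import *
go(.5397,-.1643,.25,106.4)"
```

```text
clock: 1.0
tcp_pos: [0.239, 0.4043, 0.2504]
orientation: [0.0, 0.136, 0.991, 0.0]
wrist_force: [1.1, 0.1, 0.3]
finger_gap: 0.0429
grip_force: 0.0
clock: 1.4
tcp_pos: [0.3222, 0.2562, 0.2506]
orientation: [0.0, 0.136, 0.991, 0.0]
wrist_force: [0.3, -0.0, -0.1]
finger_gap: 0.0427
grip_force: 0.0
t 1.4 tcp [0.3222 0.2562 0.2506] travel [-2.691 -2.885  0.005] rot [ 5.000e-04  9.000e-04 -5.344e-01] gap 0.0427
```

```bash

python3 -m pendant '[{"travel":[-0.25,-0.25,0],"rot":[0,0,0],"fingers":0},{"travel":[-0.5,-0.5,0],"rot":[0,0,0],"fingers":0},{"travel":[-0.75,-0.75,0],"rot":[0,0,0],"fingers":0},{"travel":[-1,-1,0],"rot":[0,0,0],"fingers":0}]' | head -2
python3 -m pendant '[{"travel":[-0.25,-0.25,0],"rot":[0,0,0],"fingers":0},{"travel":[-0.5,-0.5,0],"rot":[0,0,0],"fingers":0},{"travel":[-0.75,-0.75,0],"rot":[0,0,0],"fingers":0},{"travel":[-1,-1,0],"rot":[0,0,0],"fingers":0}]' | head -2
python3 -m pendant '[{"travel":[-0.2,-0.25,0],"rot":[0,0,-0.13],"fingers":0},{"travel":[-0.4,-0.5,0],"rot":[0,0,-0.26],"fingers":0},{"travel":[-0.6,-0.75,0],"rot":[0,0,-0.4],"fingers":0},{"travel":[-0.69,-0.885,0],"rot":[0,0,-0.534],"fingers":0},{"travel":[-0.69,-0.885,0],"rot":[0,0,-0.534],"fingers":0},{"travel":[-0.69,-0.885,0],"rot":[0,0,-0.534],"fingers":0}]'
python3 - <<'E'
from h import *
go(.5397,-.1643,.084,106.4)
s=env.get_state();im,d=env.read_camera("wrist");m=env.camera_model("wrist")
q=s["orientation"];R=Rot.from_quat([*q[1:],q[0]]).as_matrix()
f=200/np.tan(np.radians(m["fovy"]/2));v,u=np.mgrid[:400,:640];dx=u-m["cx"];dy=v-m["cy"];r=np.hypot(dx,dy);th=r/f
k=d*np.tan(th)/np.maximum(r,1e-6)
C=np.stack([dx*k,dy*k,d],-1);T=m["T_tool_cam"]
P=(C@T[:3,:3].T+T[:3,3])@R.T+s["tcp_pos"]
np.savez("w1.npz",im=im,d=d,P=P)
cv2.imwrite("pics/w1.png",im)
ax=np.array([np.cos(np.radians(16.4)),np.sin(np.radians(16.4))]);ay=np.array([-ax[1],ax[0]])
for cx,cy in [(.5397,-.1643),(.5755,-.2895)]:
    D=P[...,:2]-[cx,cy];a=D@ax;b=D@ay
    B=(d>0)&(abs(a)<.045)&(abs(b)<.02)&(P[...,2]>.094)&(P[...,2]<.115)
    print(B.sum(),"a",np.percentile(a[B],[2,98]),"b",np.percentile(b[B],[2,50,98]),"z",np.percentile(P[B][:,2],[50,98]),"pos",u[B].mean(),v[B].mean())
E
```

```text
clock: 1.8
tcp_pos: [0.4054, 0.108, 0.2507]
clock: 2.2
tcp_pos: [0.4885, -0.0401, 0.2505]
clock: 2.8
tcp_pos: [0.5385, -0.163, 0.25]
orientation: [-0.0, -0.141, 0.99, 0.0]
wrist_force: [0.1, 1.4, -0.2]
finger_gap: 0.0424
grip_force: 0.0
t 2.8 tcp [ 0.5385 -0.163   0.25  ] travel [-0.007 -0.015  1.383] rot [ 0.0009 -0.0005 -0.0038] gap 0.0424
630 a [-0.03318056  0.02857595] b [-0.00633887 -0.00249223  0.00119195] z [0.10184543 0.1031201 ] pos 321.95238095238096 190.08095238095237
689 a [-0.03204798  0.03005228] b [-0.00610785 -0.00028472  0.00261461] z [0.10143627 0.10311473] pos 189.39767779390422 191.4121915820029
```

View pics/w1.png

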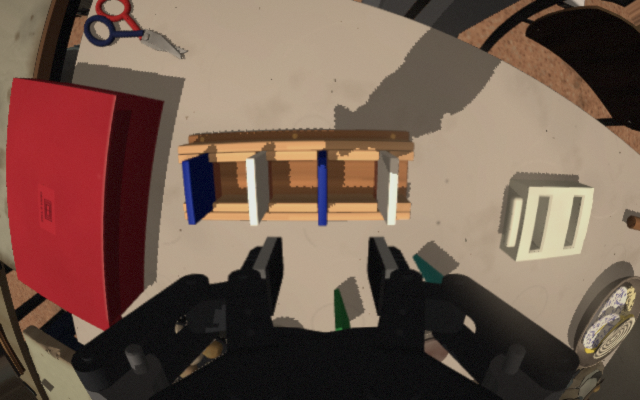

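Wrist view: the first blue tile is at (322,190) under the tool and the second at (195,190). Carrier wells are at (537,222) and (572,220). The tile's top is at z = 102 mm, as expected. Going down.

```bash

python3 -m pendant '[{"travel":[0,-0.022,0.3],"rot":[0,0,-0.004],"fingers":0},{"travel":[0,-0.022,0.6],"rot":[0,0,-0.004],"fingers":0},{"travel":[0,-0.022,0.9],"rot":[0,0,-0.004],"fingers":0},{"travel":[0,-0.022,1],"rot":[0,0,-0.004],"fingers":0},{"travel":[0,-0.022,1],"rot":[0,0,-0.004],"fingers":0}]'
python3 -m pendant '[{"travel":[0,0,0.1],"rot":[0,0,0],"fingers":0},{"travel":[0,0,0.2],"rot":[0,0,0],"fingers":0},{"travel":[0,0,0.3],"rot":[0,0,0],"fingers":0},{"travel":[0,0,0.383],"rot":[0,0,0],"fingers":0},{"travel":[0,0,0.383],"rot":[0,0,0],"fingers":0},{"travel":[0,0,0.383],"rot":[0,0,0],"fingers":-0.5},{"travel":[0,0,0.383],"rot":[0,0,0],"fingers":-0.5},{"travel":[0,0,0.383],"rot":[0,0,0],"fingers":-0.5}]' 20
python3 - <<'E'
from h import *
go(.5395,-.1655,.084,106.4)
im,d=env.read_camera("wrist");cv2.imwrite("pics/w2.png",im)
E
```

```text
clock: 3.35
tcp_pos: [0.5381, -0.1638, 0.1289]
orientation: [-0.002, -0.145, 0.989, 0.001]
wrist_force: [0.4, -0.1, 0.7]
finger_gap: 0.0427
grip_force: 0.0
clock: 4.15
tcp_pos: [0.54, -0.1657, 0.0848]
orientation: [0.0, -0.144, 0.99, -0.0]
wrist_force: [0.6, -0.4, -0.9]
finger_gap: 0.0212
grip_force: 0.0
t 4.15 tcp [ 0.54   -0.1657  0.0848] travel [0.003 0.002 0.007] rot [-0.0006  0.0007  0.0032] gap 0.0212
```

View pics/w2.png

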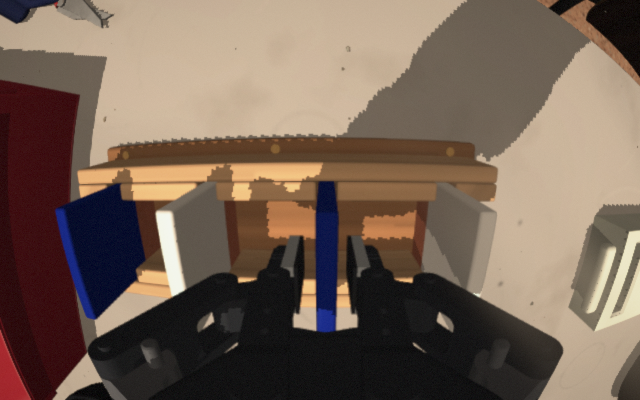

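The blue tile (327,250) stands midway between the pads (about 301 and 352), so the tool is centred. Closing.

```bash

python3 -m pendant '[{"travel":[0,0,0],"rot":[0,0,0],"fingers":-0.7},{"travel":[0,0,0],"rot":[0,0,0],"fingers":-0.8},{"travel":[0,0,0],"rot":[0,0,0],"fingers":-0.9},{"travel":[0,0,0],"rot":[0,0,0],"fingers":-1},{"travel":[0,0,0],"rot":[0,0,0],"fingers":-1},{"travel":[0,0,0],"rot":[0,0,0],"fingers":-1}]' 30
python3 -m pendant '[{"travel":[0,0,-0.02],"rot":[0,0,0],"fingers":-1},{"travel":[0,0,-0.05],"rot":[0,0,0],"fingers":-1},{"travel":[0,0,-0.05],"rot":[0,0,0],"fingers":-1}]' 35
```

```text
clock: 4.8
tcp_pos: [0.5398, -0.1655, 0.0846]
orientation: [0.0, -0.144, 0.99, -0.0]
wrist_force: [0.3, 0.9, 3.4]
finger_gap: 0.0077
grip_force: 30.2
clock: 5.1
tcp_pos: [0.5397, -0.1655, 0.0906]
orientation: [0.0, -0.144, 0.99, -0.0]
wrist_force: [0.0, 0.3, -1.3]
finger_gap: 0.0075
grip_force: 34.1
```

```bash

python3 -m pendant '[{"travel":[0,0,-0.1],"rot":[0,0,0],"fingers":-1},{"travel":[0,0,-0.2],"rot":[0,0,0],"fingers":-1},{"travel":[0,0,-0.3],"rot":[0,0,0],"fingers":-1},{"travel":[0,0,-0.4],"rot":[0,0,0],"fingers":-1},{"travel":[0,0,-0.55],"rot":[0,0,0],"fingers":-1},{"travel":[0,0,-0.7],"rot":[0,0,0],"fingers":-1},{"travel":[0,0,-0.85],"rot":[0,0,0],"fingers":-1},{"travel":[0,0,-0.95],"rot":[0,0,0],"fingers":-1},{"travel":[0,0,-0.95],"rot":[0,0,0],"fingers":-1}]'
python3 - <<'E'
from h import *
print("A");go(.491,.1995,.205,106.5);print("B");go(.512,.132,.205,106.5)
E
```

```text
clock: 6.0
tcp_pos: [0.5407, -0.166, 0.2068]
orientation: [0.002, -0.144, 0.99, -0.001]
wrist_force: [0.1, -0.6, -1.4]
finger_gap: 0.0073
grip_force: 34.1
A
t 6.0 tcp [ 0.5407 -0.166   0.2068] travel [-0.473  3.037  0.008] rot [-0.0026  0.0031  0.0016] gap 0.0073
B
t 6.0 tcp [ 0.5407 -0.166   0.2068] travel [-0.48   2.448  0.01 ] rot [-0.0026  0.0031  0.0016] gap 0.0073
```

```bash

python3 -m pendant '[{"travel":[-0.03,0.2,0],"rot":[0,0,0],"fingers":-1},{"travel":[-0.07,0.5,0],"rot":[0,0,0],"fingers":-1},{"travel":[-0.1,0.8,0],"rot":[0,0,0],"fingers":-1},{"travel":[-0.15,1,0],"rot":[0,0,0],"fingers":-1}]' | head -2
python3 -m pendant '[{"travel":[-0.05,0.3,0],"rot":[0,0,0],"fingers":-1},{"travel":[-0.1,0.6,0],"rot":[0,0,0],"fingers":-1},{"travel":[-0.13,0.85,0],"rot":[0,0,0],"fingers":-1},{"travel":[-0.16,1,0],"rot":[0,0,0],"fingers":-1}]' | head -2
python3 -m pendant '[{"travel":[-0.05,0.3,0],"rot":[0,0,0],"fingers":-1},{"travel":[-0.1,0.6,0],"rot":[0,0,0],"fingers":-1},{"travel":[-0.13,0.8,0],"rot":[0,0,0],"fingers":-1},{"travel":[-0.16,0.95,0],"rot":[0,0,0],"fingers":-1},{"travel":[-0.16,1,0],"rot":[0,0,0],"fingers":-1},{"travel":[-0.16,1,0],"rot":[0,0,0],"fingers":-1},{"travel":[-0.16,1,0],"rot":[0,0,0],"fingers":-1}]'
python3 - <<'E'
from h import *
go(.491,.1995,.086,106.5)
s=env.get_state();im,d=env.read_camera("wrist");m=env.camera_model("wrist")
q=s["orientation"];R=Rot.from_quat([*q[1:],q[0]]).as_matrix()
f=200/np.tan(np.radians(m["fovy"]/2));v,u=np.mgrid[:400,:640];dx=u-m["cx"];dy=v-m["cy"];r=np.hypot(dx,dy)
k=d*np.tan(r/f)/np.maximum(r,1e-6)
C=np.stack([dx*k,dy*k,d],-1);T=m["T_tool_cam"]
Pt=C@T[:3,:3].T+T[:3,3];P=Pt@R.T+s["tcp_pos"]
np.savez("w3.npz",im=im,d=d,P=P);cv2.imwrite("pics/w3.png",im)
B=((d>0)&(np.hypot(P[...,0]-.502,P[...,1]-.165)<.11)&(P[...,2]>.044)&(P[...,2]<.056)).astype(np.uint8)
cs,h=cv2.findContours(B,cv2.RETR_CCOMP,cv2.CHAIN_APPROX_NONE)
for i,c in enumerate(cs):
    if cv2.contourArea(c)>150:
        X=np.array([P[y,x,:2] for x,y in c[:,0]]);X=X[np.hypot(*(X-[.502,.165]).T)<.12]
        print(h[0,i,3],cv2.contourArea(c),c[:,0].mean(0),cv2.minAreaRect((X*1000).astype(np.float32)))
print("top z",np.median(P[B>0][:,2]))
E
```

```text
clock: 6.4
tcp_pos: [0.521, -0.0434, 0.2034]
clock: 6.8
tcp_pos: [0.5054, 0.0772, 0.2035]
clock: 7.5
tcp_pos: [0.4907, 0.195, 0.204]
orientation: [-0.0, -0.144, 0.99, -0.0]
wrist_force: [-0.9, 0.5, -0.5]
finger_gap: 0.0078
grip_force: 34.4
t 7.5 tcp [0.4907 0.195  0.204 ] travel [-0.014  0.036  0.983] rot [-0.0003 -0.0007  0.0012] gap 0.0078
-1 12496.5 [303.09118087 186.77578475] ((500.66748046875, 163.34133911132812), (103.6906967163086, 137.3760528564453), 16.54360580444336)
0 1637.5 [256.07253886 189.56476684] ((510.0741271972656, 130.65652465820312), (78.16707611083984, 23.364091873168945), 15.847749710083008)
top z 0.04769173651311295
```

View pics/w3.png

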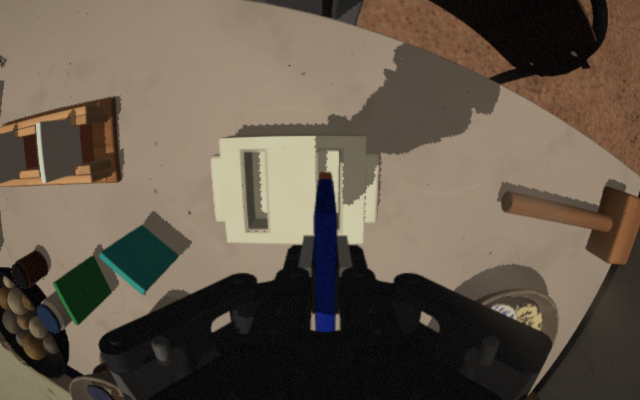

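Wrist view: the held tile (325,250, foot at 325,176) is above the right-hand well (333,190). The other well is empty at (256,190). The wrist and external fits agree within 3 mm. Lowering with a force check.

```bash

python3 -m pendant '[{"travel":[-0.01,0.023,0.1],"rot":[0,0,0],"fingers":-1},{"travel":[-0.01,0.023,0.3],"rot":[0,0,0],"fingers":-1},{"travel":[-0.01,0.023,0.5],"rot":[0,0,0],"fingers":-1},{"travel":[-0.01,0.023,0.6],"rot":[0,0,0],"fingers":-1},{"travel":[-0.01,0.023,0.6],"rot":[0,0,0],"fingers":-1},{"travel":[-0.01,0.023,0.66],"rot":[0,0,0],"fingers":-1},{"travel":[-0.01,0.023,0.72],"rot":[0,0,0],"fingers":-1},{"travel":[-0.01,0.023,0.78],"rot":[0,0,0],"fingers":-1},{"travel":[-0.01,0.023,0.78],"rot":[0,0,0],"fingers":-1}]'
python3 -c "
from h import *
go(.491,.198,.0846,106.5);print(env.get_state()['ft_torque'])"
```

```text
clock: 8.45
tcp_pos: [0.4907, 0.1986, 0.1099]
orientation: [-0.001, -0.144, 0.99, -0.0]
wrist_force: [0.6, -0.4, -1.4]
finger_gap: 0.0076
grip_force: 34.4
t 8.45 tcp [0.4907 0.1986 0.1099] travel [-0.002 -0.005  0.211] rot [ 0.0001 -0.0011  0.0016] gap 0.0076
[-0.01807013  0.02173596  0.01484683]
```

In the mouth, with no lateral force. Lowering further to just above the floor, then feeling for contact.

```bash

python3 -m pendant '[{"travel":[0,0,0.04],"rot":[0,0,0],"fingers":-1},{"travel":[0,0,0.08],"rot":[0,0,0],"fingers":-1},{"travel":[0,0,0.12],"rot":[0,0,0],"fingers":-1},{"travel":[0,0,0.16],"rot":[0,0,0],"fingers":-1},{"travel":[0,0,0.18],"rot":[0,0,0],"fingers":-1},{"travel":[0,0,0.19],"rot":[0,0,0],"fingers":-1},{"travel":[0,0,0.2],"rot":[0,0,0],"fingers":-1},{"travel":[0,0,0.2],"rot":[0,0,0],"fingers":-1}]' |sed -n 1,4p
python3 -m pendant '[{"travel":[0,0,0.005],"rot":[0,0,0],"fingers":-1},{"travel":[0,0,0.01],"rot":[0,0,0],"fingers":-1},{"travel":[0,0,0.01],"rot":[0,0,0],"fingers":-1}]'|sed -n 1,4p
```

```text
clock: 9.25
tcp_pos: [0.4912, 0.1986, 0.0867]
orientation: [-0.0, -0.144, 0.99, 0.0]
wrist_force: [-0.9, 0.1, -2.0]
clock: 9.55
tcp_pos: [0.4912, 0.1987, 0.0855]
orientation: [0.0, -0.144, 0.99, 0.0]
wrist_force: [0.2, 0.2, -1.7]
```

```bash

python3 -m pendant '[{"travel":[0,0,0.005],"rot":[0,0,0],"fingers":-1},{"travel":[0,0,0.01],"rot":[0,0,0],"fingers":-1},{"travel":[0,0,0.01],"rot":[0,0,0],"fingers":-1}]'|sed -n 1,4p
python3 -m pendant '[{"travel":[0,0,0.005],"rot":[0,0,0],"fingers":-1},{"travel":[0,0,0.008],"rot":[0,0,0],"fingers":-1},{"travel":[0,0,0.008],"rot":[0,0,0],"fingers":-1}]'|sed -n 1,4p
```

```text
clock: 9.85
tcp_pos: [0.4913, 0.1987, 0.0846]
orientation: [0.0, -0.144, 0.99, 0.0]
wrist_force: [-1.2, -0.1, 1.6]
clock: 10.15
tcp_pos: [0.4913, 0.1987, 0.0846]
orientation: [0.0, -0.144, 0.99, 0.0]
wrist_force: [-3.5, -0.5, 8.6]
```

Contact with the floor at TCP z = 84.6 mm, the height at which it stood in the rack. Releasing gently.

```bash

python3 -m pendant '[{"travel":[0,0,-0.006],"rot":[0,0,0],"fingers":-1},{"travel":[0,0,-0.006],"rot":[0,0,0],"fingers":-0.85},{"travel":[0,0,-0.006],"rot":[0,0,0],"fingers":-0.75},{"travel":[0,0,-0.006],"rot":[0,0,0],"fingers":-0.6},{"travel":[0,0,-0.006],"rot":[0,0,0],"fingers":-0.4},{"travel":[0,0,-0.006],"rot":[0,0,0],"fingers":-0.3},{"travel":[0,0,-0.006],"rot":[0,0,0],"fingers":-0.3}]'
python3 -m pendant '[{"travel":[0,0,-0.1],"rot":[0,0,0],"fingers":-0.3},{"travel":[0,0,-0.25],"rot":[0,0,0],"fingers":-0.3},{"travel":[0,0,-0.5],"rot":[0,0,0],"fingers":-0.2},{"travel":[0,0,-0.8],"rot":[0,0,0],"fingers":0},{"travel":[0,0,-1],"rot":[0,0,0],"fingers":0},{"travel":[0,0,-1],"rot":[0,0,0],"fingers":0}]'
python3 - <<'E'
from h import *
for n in("scene","side"):
    im,d=env.read_camera(n);M=d>0;P=np.full((*d.shape,3),np.nan);P[M]=cloud(n,d,M)
    Q=P[(np.hypot(P[...,0]-.491,P[...,1]-.198)<.05)&(P[...,2]>.055)&(P[...,2]<.115)]
    print(n,len(Q),np.round(np.median(Q,0),4),np.percentile(Q[:,2],[97,100]),"low/high y",np.median(Q[Q[:,2]<.07],0),np.median(Q[Q[:,2]>.09],0))
    D=Q[:,:2]-[.491,.198];print(np.percentile(D@[.959,.285],[1,99]))
go(.5755,-.2895,.205,106.4)
E
```

```text
clock: 10.85
tcp_pos: [0.4911, 0.1987, 0.0839]
orientation: [-0.0, -0.144, 0.99, 0.0]
wrist_force: [-0.1, -0.8, -0.5]
finger_gap: 0.0294
grip_force: 0.0
clock: 11.45
tcp_pos: [0.4936, 0.1993, 0.2091]
orientation: [0.004, -0.144, 0.99, 0.0]
wrist_force: [1.0, -0.1, 0.5]
finger_gap: 0.0427
grip_force: 0.0
scene 713 [0.4901 0.2037 0.0818] [0.1017538  0.10345966] low/high y [0.49028393 0.20436856 0.06236564] [0.48940157 0.20269645 0.09855011]
[-0.03057922  0.0319248 ]
side 429 [0.4915 0.1948 0.0817] [0.10347557 0.10496991] low/high y [0.49174557 0.19486291 0.06289873] [0.4914868  0.1948906  0.09919954]
[-0.03167278  0.03197989]
t 11.55 tcp [0.4916 0.1988 0.2052] travel [ 4.920e-01 -4.099e+00  1.000e-03] rot [-0.0001  0.0021  0.0032] gap 0.0428
```

```bash

python3 -m pendant '[{"travel":[0.03,-0.25,0],"rot":[0,0,0],"fingers":0},{"travel":[0.06,-0.55,0],"rot":[0,0,0],"fingers":0},{"travel":[0.1,-0.85,0],"rot":[0,0,0],"fingers":0},{"travel":[0.12,-1,0],"rot":[0,0,0],"fingers":0}]' | head -2
python3 -m pendant '[{"travel":[0.03,-0.25,0],"rot":[0,0,0],"fingers":0},{"travel":[0.06,-0.55,0],"rot":[0,0,0],"fingers":0},{"travel":[0.1,-0.85,0],"rot":[0,0,0],"fingers":0},{"travel":[0.12,-1,0],"rot":[0,0,0],"fingers":0}]' | head -2
python3 -m pendant '[{"travel":[0.03,-0.25,0],"rot":[0,0,0],"fingers":0},{"travel":[0.06,-0.55,0],"rot":[0,0,0],"fingers":0},{"travel":[0.1,-0.85,0],"rot":[0,0,0],"fingers":0},{"travel":[0.12,-1,0],"rot":[0,0,0],"fingers":0}]' | head -2
python3 - <<'E'
from h import *
c=np.load("c.npz")
for n in("scene","side"):
    im=c["im_"+n].astype(int);d=c["d_"+n];M=(d>0)&(im[...,2]>2*im[...,1])&(im[...,2]>80)
    P=cloud(n,d,M);P=P[(abs(P[:,0]-.6)<.4)&(P[:,1]<-.2)&(P[:,1]>-.8)&(P[:,2]>.02)]
    b=(P[:,:2]-[.5757,-.2903])@[-.282,.959];print(n,len(P),"b",np.percentile(b,[1,50,99,99.8]),"z",P[:,2].max())
go(.5757,-.2903,.205,106.4)
E
```

```text
clock: 11.95
tcp_pos: [0.511, 0.0773, 0.2027]
clock: 12.35
tcp_pos: [0.5316, -0.0419, 0.2026]
clock: 12.75
tcp_pos: [0.5521, -0.161, 0.2025]
scene 4077 b [-0.32387253 -0.14111872 -0.07428091 -0.07200397] z 0.11381117792373674
side 10825 b [-0.2346925  -0.15748625 -0.08577055 -0.07972479] z 0.11670417280605713
t 12.75 tcp [ 0.5521 -0.161   0.2025] travel [ 0.117 -1.089 -0.022] rot [ 0.001  -0.0017  0.0011] gap 0.0434
```

The red box clears the fingers by more than 30 mm.

```bash

python3 -m pendant '[{"travel":[0.03,-0.25,0],"rot":[0,0,0],"fingers":0},{"travel":[0.06,-0.55,0],"rot":[0,0,0],"fingers":0},{"travel":[0.1,-0.85,0],"rot":[0,0,0],"fingers":0},{"travel":[0.117,-1,0],"rot":[0,0,0],"fingers":0},{"travel":[0.117,-1,0],"rot":[0,0,0],"fingers":0},{"travel":[0.117,-1,0],"rot":[0,0,0],"fingers":0}]' | head -2
python3 - <<'E'
from h import *
go(.5757,-.2903,.0846,106.4)
E
```

```text
clock: 13.35
tcp_pos: [0.5727, -0.277, 0.2029]
t 13.35 tcp [ 0.5727 -0.277   0.2029] travel [ 0.007 -0.116  0.985] rot [ 0.0024 -0.0013  0.0028] gap 0.043
```

```bash

python3 -m pendant '[{"travel":[0.007,-0.115,0],"rot":[0,0,0],"fingers":0},{"travel":[0.007,-0.115,0],"rot":[0,0,0],"fingers":0},{"travel":[0.007,-0.115,0.25],"rot":[0,0,0],"fingers":0},{"travel":[0.007,-0.115,0.5],"rot":[0,0,0],"fingers":0},{"travel":[0.007,-0.115,0.65],"rot":[0,0,0],"fingers":0},{"travel":[0.007,-0.115,0.8],"rot":[0,0,0],"fingers":0},{"travel":[0.007,-0.115,0.9],"rot":[0,0,0],"fingers":0},{"travel":[0.007,-0.115,0.98],"rot":[0,0,0],"fingers":0},{"travel":[0.007,-0.115,0.98],"rot":[0,0,0],"fingers":-0.4},{"travel":[0.007,-0.115,0.98],"rot":[0,0,0],"fingers":-0.5}]'
python3 - <<'E'
from h import *
go(.5757,-.2903,.0846,106.4)
im,d=env.read_camera("wrist");cv2.imwrite("pics/w4.png",im)
E
```

```text
clock: 14.35
tcp_pos: [0.5768, -0.2912, 0.087]
orientation: [0.0, -0.144, 0.99, -0.0]
wrist_force: [0.1, -0.5, -0.3]
finger_gap: 0.0214
grip_force: 0.0
t 14.35 tcp [ 0.5768 -0.2912  0.087 ] travel [0.007 0.01  0.02 ] rot [-0.0004  0.0004  0.0034] gap 0.0214
```

View pics/w4.png

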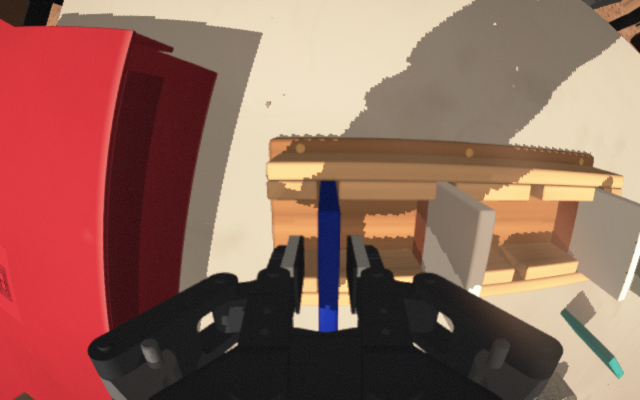

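The tile (329,250) sits about 1 mm to the right of the pad centre (326), which agrees with the computed correction. Correcting, then gripping and lifting 6 mm.

```bash

python3 -m pendant '[{"travel":[0.006,0.009,0.02],"rot":[0,0,0],"fingers":-0.5},{"travel":[0.006,0.009,0.02],"rot":[0,0,0],"fingers":-0.5},{"travel":[0.006,0.009,0.02],"rot":[0,0,0],"fingers":-0.7},{"travel":[0.006,0.009,0.02],"rot":[0,0,0],"fingers":-0.8},{"travel":[0.006,0.009,0.02],"rot":[0,0,0],"fingers":-0.9},{"travel":[0.006,0.009,0.02],"rot":[0,0,0],"fingers":-1},{"travel":[0.006,0.009,0.02],"rot":[0,0,0],"fingers":-1},{"travel":[0.006,0.009,0.02],"rot":[0,0,0],"fingers":-1}]' 30
python3 -m pendant '[{"travel":[0,0,-0.02],"rot":[0,0,0],"fingers":-1},{"travel":[0,0,-0.05],"rot":[0,0,0],"fingers":-1},{"travel":[0,0,-0.05],"rot":[0,0,0],"fingers":-1}]' 35
```

```text
clock: 15.2
tcp_pos: [0.5757, -0.2904, 0.0843]
orientation: [0.0, -0.144, 0.99, -0.0]
wrist_force: [-1.8, 0.5, 2.7]
finger_gap: 0.0074
grip_force: 30.1
clock: 15.5
tcp_pos: [0.5757, -0.2904, 0.0904]
orientation: [0.0, -0.144, 0.99, -0.0]
wrist_force: [-0.1, 0.5, -1.4]
finger_gap: 0.0077
grip_force: 34.2
```

```bash

python3 -m pendant '[{"travel":[0,0,-0.1],"rot":[0,0,0],"fingers":-1},{"travel":[0,0,-0.2],"rot":[0,0,0],"fingers":-1},{"travel":[0,0,-0.3],"rot":[0,0,0],"fingers":-1},{"travel":[0,0,-0.4],"rot":[0,0,0],"fingers":-1},{"travel":[0,0,-0.55],"rot":[0,0,0],"fingers":-1},{"travel":[0,0,-0.7],"rot":[0,0,0],"fingers":-1},{"travel":[0,0,-0.85],"rot":[0,0,0],"fingers":-1},{"travel":[0,0,-1],"rot":[0,0,0],"fingers":-1},{"travel":[0,0,-1],"rot":[0,0,0],"fingers":-1}]'
python3 -c "
from h import *
go(.5115,.131,.21,106.5)"
```

```text
clock: 16.4
tcp_pos: [0.577, -0.2913, 0.2141]
orientation: [0.002, -0.144, 0.99, -0.002]
wrist_force: [0.6, 0.0, -1.3]
finger_gap: 0.0075
grip_force: 34.2
t 16.4 tcp [ 0.577  -0.2913  0.2141] travel [-0.482  3.528  0.019] rot [-0.0046  0.0039  0.0016] gap 0.0075
```

```bash

python3 -m pendant '[{"travel":[-0.03,0.2,0],"rot":[0,0,0],"fingers":-1},{"travel":[-0.07,0.5,0],"rot":[0,0,0],"fingers":-1},{"travel":[-0.1,0.8,0],"rot":[0,0,0],"fingers":-1},{"travel":[-0.14,1,0],"rot":[0,0,0],"fingers":-1}]' | head -2
python3 -m pendant '[{"travel":[-0.04,0.3,0],"rot":[0,0,0],"fingers":-1},{"travel":[-0.08,0.6,0],"rot":[0,0,0],"fingers":-1},{"travel":[-0.11,0.85,0],"rot":[0,0,0],"fingers":-1},{"travel":[-0.14,1,0],"rot":[0,0,0],"fingers":-1}]' | head -2
python3 -m pendant '[{"travel":[-0.04,0.3,0],"rot":[0,0,0],"fingers":-1},{"travel":[-0.08,0.6,0],"rot":[0,0,0],"fingers":-1},{"travel":[-0.11,0.85,0],"rot":[0,0,0],"fingers":-1},{"travel":[-0.14,1,0],"rot":[0,0,0],"fingers":-1}]' | head -2
python3 -m pendant '[{"travel":[-0.03,0.2,0],"rot":[0,0,0],"fingers":-1},{"travel":[-0.05,0.4,0],"rot":[0,0,0],"fingers":-1},{"travel":[-0.06,0.5,0],"rot":[0,0,0],"fingers":-1},{"travel":[-0.06,0.5,0],"rot":[0,0,0],"fingers":-1},{"travel":[-0.06,0.5,0],"rot":[0,0,0],"fingers":-1}]' | head -2
python3 -c "
from h import *
go(.511,.1314,.0846,106.5)"
```

```text
clock: 16.8
tcp_pos: [0.5561, -0.1684, 0.2095]
clock: 17.2
tcp_pos: [0.538, -0.0484, 0.2097]
clock: 17.6
tcp_pos: [0.5199, 0.0711, 0.2097]
clock: 18.1
tcp_pos: [0.5108, 0.1282, 0.2099]
t 18.1 tcp [0.5108 0.1282 0.2099] travel [-0.009  0.025  1.044] rot [-0.0004 -0.0002  0.0018] gap 0.0075
```

```bash

python3 -m pendant '[{"travel":[-0.009,0.02,0.1],"rot":[0,0,0],"fingers":-1},{"travel":[-0.009,0.02,0.3],"rot":[0,0,0],"fingers":-1},{"travel":[-0.009,0.02,0.5],"rot":[0,0,0],"fingers":-1},{"travel":[-0.009,0.02,0.64],"rot":[0,0,0],"fingers":-1},{"travel":[-0.009,0.02,0.64],"rot":[0,0,0],"fingers":-1},{"travel":[-0.009,0.02,0.7],"rot":[0,0,0],"fingers":-1},{"travel":[-0.009,0.02,0.76],"rot":[0,0,0],"fingers":-1},{"travel":[-0.009,0.02,0.82],"rot":[0,0,0],"fingers":-1},{"travel":[-0.009,0.02,0.82],"rot":[0,0,0],"fingers":-1}]'
python3 -c "
from h import *
go(.511,.1314,.0846,106.5)"
```

```text
clock: 19.0
tcp_pos: [0.5107, 0.1311, 0.1109]
orientation: [-0.001, -0.144, 0.99, 0.0]
wrist_force: [0.8, -0.5, -0.8]
finger_gap: 0.0075
grip_force: 34.4
t 19.0 tcp [0.5107 0.1311 0.1109] travel [-0.003  0.001  0.219] rot [ 0.0003 -0.001   0.0014] gap 0.0075
```

```bash

python3 -m pendant '[{"travel":[0,0,0.04],"rot":[0,0,0],"fingers":-1},{"travel":[0,0,0.08],"rot":[0,0,0],"fingers":-1},{"travel":[0,0,0.12],"rot":[0,0,0],"fingers":-1},{"travel":[0,0,0.16],"rot":[0,0,0],"fingers":-1},{"travel":[0,0,0.19],"rot":[0,0,0],"fingers":-1},{"travel":[0,0,0.2],"rot":[0,0,0],"fingers":-1},{"travel":[0,0,0.21],"rot":[0,0,0],"fingers":-1},{"travel":[0,0,0.21],"rot":[0,0,0],"fingers":-1}]' |sed -n 1,4p
python3 -m pendant '[{"travel":[0,0,0.005],"rot":[0,0,0],"fingers":-1},{"travel":[0,0,0.01],"rot":[0,0,0],"fingers":-1},{"travel":[0,0,0.01],"rot":[0,0,0],"fingers":-1}]'|sed -n 1,4p
```

```text
clock: 19.8
tcp_pos: [0.5112, 0.1313, 0.0864]
orientation: [0.0, -0.144, 0.99, 0.0]
wrist_force: [-0.8, -0.7, 0.1]
clock: 20.1
tcp_pos: [0.5112, 0.1312, 0.0853]
orientation: [0.0, -0.144, 0.99, 0.0]
wrist_force: [-0.3, 0.4, -1.0]
```

```bash

python3 -m pendant '[{"travel":[0,0,0.005],"rot":[0,0,0],"fingers":-1},{"travel":[0,0,0.01],"rot":[0,0,0],"fingers":-1},{"travel":[0,0,0.01],"rot":[0,0,0],"fingers":-1}]'|sed -n 1,4p
```

```text
clock: 20.4
tcp_pos: [0.5113, 0.1312, 0.0843]
orientation: [0.0, -0.144, 0.99, 0.0]
wrist_force: [-0.6, 0.6, 1.1]
```

```bash

python3 -m pendant '[{"travel":[0,0,0.005],"rot":[0,0,0],"fingers":-1},{"travel":[0,0,0.008],"rot":[0,0,0],"fingers":-1},{"travel":[0,0,0.008],"rot":[0,0,0],"fingers":-1}]'|sed -n 1,4p
```

```text
clock: 20.7
tcp_pos: [0.5113, 0.1312, 0.0843]
orientation: [0.0, -0.144, 0.99, -0.0]
wrist_force: [-3.2, -0.5, 8.2]
```

On the floor (8 N). Releasing and retreating.

```bash

python3 -m pendant '[{"travel":[0,0,-0.006],"rot":[0,0,0],"fingers":-1},{"travel":[0,0,-0.006],"rot":[0,0,0],"fingers":-0.85},{"travel":[0,0,-0.006],"rot":[0,0,0],"fingers":-0.75},{"travel":[0,0,-0.006],"rot":[0,0,0],"fingers":-0.6},{"travel":[0,0,-0.006],"rot":[0,0,0],"fingers":-0.4},{"travel":[0,0,-0.006],"rot":[0,0,0],"fingers":-0.3},{"travel":[0,0,-0.006],"rot":[0,0,0],"fingers":-0.3}]'
python3 -m pendant '[{"travel":[0,0,-0.1],"rot":[0,0,0],"fingers":-0.3},{"travel":[0,0,-0.25],"rot":[0,0,0],"fingers":-0.3},{"travel":[0,0,-0.5],"rot":[0,0,0],"fingers":-0.3},{"travel":[0,0,-0.8],"rot":[0,0,0],"fingers":0},{"travel":[0,0,-1],"rot":[0,0,0],"fingers":0},{"travel":[0,0,-1],"rot":[0,0,0],"fingers":0}]'
python3 - <<'E'
from h import *
for n in("scene","side"):
    im,d=env.read_camera(n);M=d>0;P=np.full((*d.shape,3),np.nan);P[M]=cloud(n,d,M)
    for c in((.491,.199),(.511,.1312),(.5205,-.102),(.557,-.227)):
        D=P[...,:2]-c;Q=P[(abs(D@[.959,.285])<.045)&(abs(D@[-.285,.959])<.025)&(P[...,2]>.057)&(P[...,2]<.115)]
        print(n,len(Q),np.round(np.median(Q,0),4),np.round(np.percentile(Q[:,2],97),4),"low/high",np.round(np.median(Q[Q[:,2]<.07],0)[:2],3),np.round(np.median(Q[Q[:,2]>.09],0)[:2],3))
cv2.imwrite("pics/end.png",cv2.resize(im[100:360,200:460],None,fx=2.2,fy=2.2))
E
```

```text
clock: 21.4
tcp_pos: [0.5111, 0.1312, 0.0837]
orientation: [-0.0, -0.144, 0.99, 0.0]
wrist_force: [0.5, 0.5, 0.2]
finger_gap: 0.0301
grip_force: 0.0
clock: 22.0
tcp_pos: [0.5136, 0.1315, 0.2088]
orientation: [0.004, -0.144, 0.99, -0.0]
wrist_force: [1.4, 0.2, -0.1]
finger_gap: 0.0424
grip_force: 0.0
scene 686 [0.4898 0.2039 0.0828] 0.1019 low/high [0.49  0.205] [0.489 0.203]
scene 598 [0.5102 0.1366 0.0824] 0.1017 low/high [0.51  0.137] [0.511 0.136]
scene 423 [ 0.5208 -0.0977  0.0814] 0.1011 low/high [ 0.521 -0.097] [ 0.521 -0.098]
scene 350 [ 0.5572 -0.2222  0.0811] 0.1013 low/high [ 0.558 -0.222] [ 0.558 -0.222]
side 407 [0.4918 0.1952 0.0832] 0.1032 low/high [0.492 0.195] [0.492 0.196]
side 442 [0.5116 0.1274 0.0833] 0.1033 low/high [0.511 0.127] [0.513 0.128]
side 578 [ 0.5211 -0.1065  0.0838] 0.1033 low/high [ 0.521 -0.107] [ 0.521 -0.106]
side 662 [ 0.5576 -0.2314  0.0853] 0.1034 low/high [ 0.557 -0.232] [ 0.557 -0.231]
```

View pics/end.png

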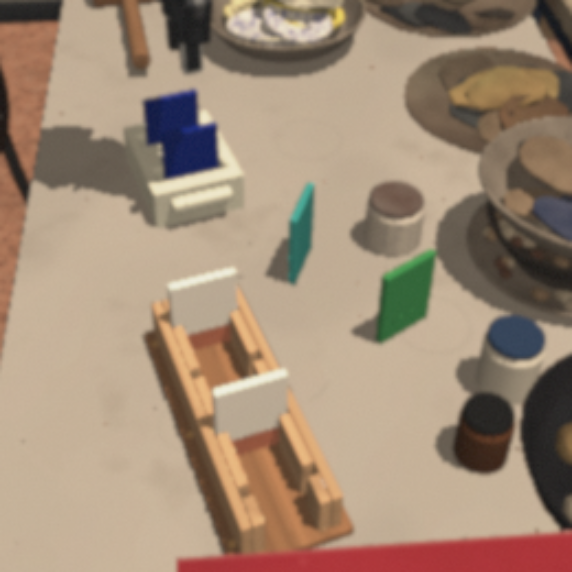

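Both blue tiles stand upright in the carrier wells, crop (170,115) and (190,150). The white tiles (205,300) and (250,405) are unmoved in the rack, and the decoys are untouched.

```bash
python3 -c "
from workcell import env
print(env.hand_in())"
```

```text
the job is handed in; nothing more can be done
None
```

Both blue tiles stand on the floors of the carrier's two wells, the white tiles are still in the rack as they were, and the job was handed in at about 22 s of the 58 s allowed.

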